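Refit the agitator of the shop's nut-butter grinder

ROBOT

A 6-joint arm with a two-finger parallel gripper is mounted at the origin on the work surface. World frame = base frame: x ahead of the robot, y to its left, z up, the work surface at z = 0. Lengths are in m, angles in rad, forces in N, time in s.
With the tool pointing down it reaches from about 0.35 to 0.975 m from the base axis. Payload 4.9 kg.
Tool frame: the origin (TCP) lies on the centre line of the jaws, within the pads' length; the fingertips stand 11 mm ahead of it and the grasp point (between the pads) lies 8 mm behind it; z points along the fingers, y is the direction in which the jaws open and shut (so a half turn about z gives the same grasp; the last joint's range is limited). The gripper opens to 85 mm and grips with 20 to 120 N. Pads are 22 mm wide; open, the fingers measure 114 mm over their backs; the gripper's body (76 mm by 85 mm) begins 54 mm behind the grasp point. The pads swing forward as they close: fully open they stand 13 mm farther back than shut.
Start: joints at [-1.369, 0.053, 1.613, -0, 1.476, -0.119], TCP at [0.197, -0.593, 0.242] pointing down, gripper open.
Joint ranges: [-3.01, 3.01], [-1.01, 2.22], [0.06, 2.58], [-1.02, 4.17], [0.09, 2.62], [-3.14, 3.14]. Speed limits (rad/s): [2.57, 2.57, 3.14, 3.14, 3.14, 3.14].

INTERFACE

Orientations are given as a rotation vector (axis times angle).
In Python, from station import ctrl gives the robot as it stands.
- The arm moves only by the tool send_rows, never from a script. Its argument "series" is a list of rows, each an object of numbers: "tx", "ty", "tz": the shift along the tool's x, y, z in cm; "wx", "wy", "wz": the turn, a rotation vector about the tool's x, y, z in rad; "jaw": the closure, from 0 (fully open) to 1 (shut). In form: [{"tx": .., "ty": .., "tz": .., "wx": .., "wy": .., "wz": .., "jaw": ..}, ...]. A call has 1 to 5 rows; each row shifts and turns the pose as measured when the row begins, along the tool's axes as they then stand; what a row does not reach is not made up. A row lasts 1/8 s, in which the tool goes at most 62.5 mm and 10.7 degrees, less where a joint would pass 70% of its speed; a pose out of reach is approached as far as the arm can. A call is refused whole if a number of a shift passes 6.25 or a number of a turn 0.188, either way. A call with a gripper value outside its range is refused whole. The fingers move at their own pace and stop on an object; "squeeze" is the grip in N (left out, the last holds). Time passes only in rows, so rows that do not move let the fingers close. It gives the time, the measured TCP pose, the force and the opening at its end, in the units of the state.
- ctrl.get_obs(): the state, without advancing time (a new reading comes with each control period).
- ctrl.get_image(name): name is "scene" or "top" or "wrist"; returns the picture (420x560x3 uint8, red, green, blue); there is no depth.
- ctrl.camera_info(name): a dict with "mtx" (3x3 intrinsics, pixels), "R" (3x3) and "t" (3): a world point X has camera coordinates R X + t. Camera axes: x right, y down, z forward; pixel columns grow to the right and rows downward; lengths in m; the calibration is good to about 2 mm. A picture is of the moment at which its call begins: read the wrist's pose just before it. camera_info takes no time and is no camera call; for the wrist camera it gives the pose at the moment of the call.
- ctrl.finish_job(): hands the job in, once; it reports no verdict.
The state is a dict: "t": time; "q": joint angles; "dq": joint speeds; "effort": joint torques, N m; "tool_pos": TCP position; "tool_rot": TCP orientation; "contact_force": force on the tool from outside, world axes, zero at the start; "wrist_torque": the same for the moment, N m; "opening": finger opening in m.
Only numpy, scipy, OpenCV 4.12 (cv2) and the standard library are available. Lean on these libraries where they do the work, as an engineer would, in place of code of your own. Each camera call takes 0.05 s, during which the arm holds its last target.

TASK

At the tasting counter, take the cleaned steel agitator (square head, two blades, cross-shaped foot) out of the drying stand and refit it upright in the drive of the grinder base: turn it until its four splines mesh with the cross-shaped socket, push it fully home against the sprung ejector, and keep pressing so that it cannot spring back. Finish while still holding it pressed home, without letting go; leave the tamper, the hopper and the jars alone.

Things in the scene. Friction and masses are not known exactly. Their poses are not given: they have to be found in the camera images.
- agitator: Steel agitator, loose, 0.2 to 0.3 kg, upright in one of the stand's two wells, at any yaw. Origin: on its axis at the underside of the round collar (42 mm across, 6 mm thick); z up the axis. Above the collar: shaft 14 mm across to z = 90 mm, two blades (z = 20 to 56 mm) reaching 32 mm out to +x and -x, square head z = 90 to 124 mm. Splined foot below.
- agitator_head (a point): Centre of the agitator's square head, 24 x 24 mm and 34 mm high, the place to grasp; on the axis 107 mm above the collar's underside. Its faces are square to the agitator's own x and y.
- agitator_foot (a point): Bottom end of the agitator's foot, on the axis 22 mm below the collar's underside. The foot is four splines, a plus sign with arms along the agitator's own x and y, 6 mm thick, 30 mm from tip to tip; the last 4 mm step down to 3 mm thick, 26 mm tip to tip. A quarter turn makes no difference.
- stand: White plastic drying stand, fixed, 100 x 210 x 34 mm, origin at the centre of its underside. Two square through wells, 35 mm wide, at its own y = -60 and +60 mm hold the feet of the agitator and the tamper, either way round, collars resting on the stand's top. The agitator must rise 22 mm to come clear.
- grinder: The grinder base, fixed: white housing 220 x 220 mm with a black top deck at 90 mm height, origin at the centre of its underside, controls on the side facing the robot. A low broken rim (83 mm radius, 6 mm high) surrounds the drive in the middle of the deck.
- drive_face (a point): Centre of the flat top of the drive, an aluminium hub 52 mm across, 116 mm above the counter; z up, turns with the hub (0.4 N m friction). Its socket is a cross along its own x and y: slots 10 mm wide, 33 mm end to end, 26 mm deep. Home: collar flat on this face, the agitator's origin on this point.
- ejector (a joint): Sprung steel pin, 11 mm across, in the middle of the socket, its top 10 mm below the drive's face when free. Value in m: 0 free, 0.012 with the agitator home, stop at 0.016. It pushes up with 5 N at first touch and 8 N at home, more than the agitator weighs: unpressed, the agitator rises again by 12 mm.
- tamper: Bystander: black plastic tamper with a ball knob 38 mm across and no blades, 107 mm tall above its collar's underside (the origin), standing in the stand's other well; collar 42 mm across.
- hopper: Bystander: clear hopper with a black lid, 130 mm high, 140 mm across, standing on the counter; origin at the centre of its underside.
- jar_a: Bystander: jar 72 mm across and 95 mm high on the counter; origin at the centre of its underside.
- jar_b: Bystander: jar 62 mm across and 75 mm high on the counter; origin at the centre of its underside.
Things that resemble listed ones, but are neither listed nor needed, are in the scene too. What is meant by the agitator is not green, purple or yellow, and is the smaller of those in its own colour.

How it is judged:
On the way, in this order (a step that is already met when the one before it is completed fails the run):
1. the agitator is held by the fingers, clear of the stand (contact force between the fingers and agitator above 1 N and distance of agitator from where it was at the start of the episode above 0.05 m and contact force between agitator and stand below 0.05 N), for 0.1 s.
2. its splines have meshed: the foot is more than 6 mm down in the drive's socket (z of agitator in the frame of drive_face below 0.016 m and horizontal distance between agitator and drive_face below 0.004 m and angle between agitator's own z axis and vertical below 0.15 rad), for 0.05 s.
At the end, for the whole second after the job is handed in: Through the last second: splines meshed in the drive (within 0.25 rad of a socket arm), upright within 0.1 rad, centred within 4 mm, collar within 2.5 mm of the drive's face, ejector pressed over 9 mm, agitator still, fingers bearing on it with over 1 N (z of agitator in the frame of drive_face below 0.0025 m and horizontal distance between agitator and drive_face below 0.004 m and angle between agitator's own z axis and vertical below 0.1 rad and (angle between the x axis of agitator and the x axis of drive_face, either way round below 0.25 rad or angle between the x axis of agitator and the y axis of drive_face, either way round below 0.25 rad) and value of joint ejector above 0.009 m and contact force between the fingers and agitator above 1 N and linear speed of agitator below 0.02 m/s); the arm keeps its last pose, push and grip.
It fails at once if the tamper is moved by more than 30 mm (distance of tamper from where it was at the start of the episode above 0.03 m).
It fails at once if the hopper is moved by more than 30 mm (distance of hopper from where it was at the start of the episode above 0.03 m).
It fails at once if a jar is moved by more than 30 mm (distance of any of jar_a, jar_b from where it was at the start of the episode above 0.03 m).
It also fails if it takes over 35 s, if anything falls off the work surface, if the arm or the gripper's body presses on something with over 40 N, if the wrist force passes 120 N, or if a joint passes its speed limit or range.

## Working session

There is one attempt and no reset: what is moved stays moved. The work goes in short steps, Python scripts to look and compute and a tool call to move; the robot and the scene stay as the last step left them, time stands still between calls to the robot, and variables do not carry over. Pictures are saved under pics/ and viewed, and the job is handed in when it is done.

Besides the shell and the picture viewer there is one more tool, called as name(argument=value, ...) on one line, values as JSON. send_rows: Moves the arm, as the interface text tells. Its arguments: {"type":"object","properties":{"series":{"type":"array"},"squeeze":{"type":"number"}},"required":["series"]}

```bash
ls; mkdir -p pics
python3 - <<'E'
from station import ctrl
import cv2,numpy as np
o=ctrl.get_obs();print({k:np.round(v,3).tolist() for k,v in o.items()})
for n in ("scene","top","wrist"):
    ci=ctrl.camera_info(n);print(n,np.round(ci["mtx"],1).tolist(),np.round(ci["R"],3).tolist(),np.round(ci["t"],3).tolist())
    im=ctrl.get_image(n);cv2.imwrite(f"pics/{n}0.png",im[:,:,::-1])
E
```

```text
pics
{'t': 0.0, 'q': [-1.369, 0.053, 1.614, 0.0, 1.476, -0.119], 'dq': [0.002, -0.001, -0.001, -0.0, -0.0, 0.003], 'effort': [0.002, -39.367, -37.018, 0.0, 0.007, -0.0], 'tool_pos': [0.197, -0.593, 0.241], 'tool_rot': [-3.099, -0.501, 0.0], 'contact_force': [-0.005, -0.572, 0.11], 'wrist_torque': [0.027, -0.012, 0.008], 'opening': 0.086}
scene [[433.9, 0.0, 274.1], [0.0, 433.9, 208.1], [0.0, 0.0, 1.0]] [[-0.085, 0.996, -0.003], [0.835, 0.07, -0.547], [-0.544, -0.049, -0.837]] [0.066, -0.402, 1.661]
top [[413.2, 0.0, 289.6], [0.0, 413.2, 204.8], [0.0, 0.0, 1.0]] [[-0.011, -1.0, -0.003], [-0.996, 0.011, -0.093], [0.093, 0.002, -0.996]] [-0.016, 0.556, 1.147]
wrist [[294.5, 0.0, 281.1], [0.0, 294.5, 208.9], [0.0, 0.0, 1.0]] [[0.315, -0.949, -0.003], [-0.897, -0.299, 0.325], [-0.309, -0.1, -0.946]] [-0.624, -0.042, 0.38]
```

View pics/scene0.png

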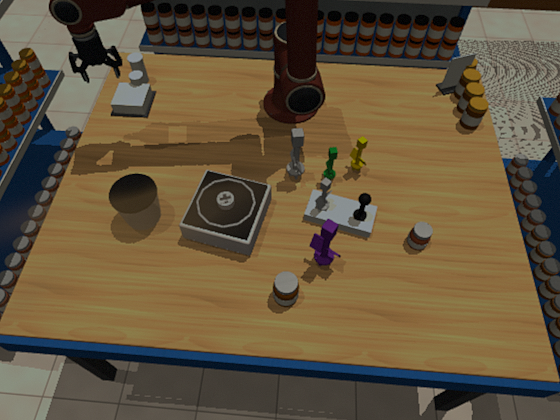

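View pics/top0.png

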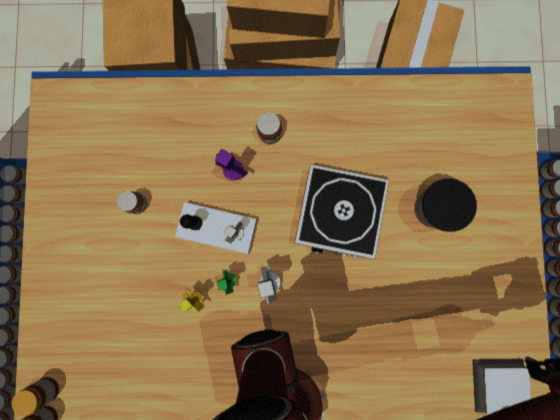

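View pics/wrist0.png

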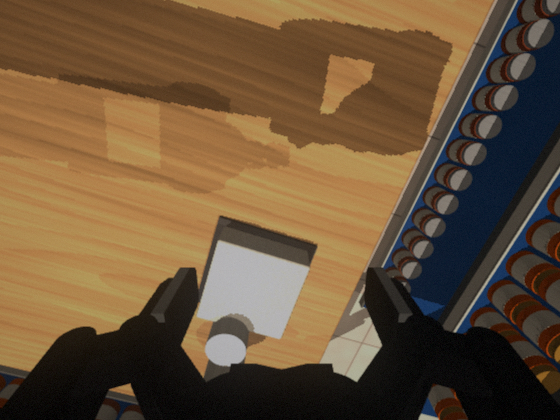

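The steel agitator is in the stand's right well in the top view (head at about (235,232)), with the tamper in the left well (190,222). The drive is at about (344,210). A larger steel decoy stands on the counter at (267,285). I'll measure each of these next.

```bash
cat > h.py <<'E'
from station import ctrl
import cv2,numpy as np
from scipy.spatial.transform import Rotation as Ro
def ray(ci,uv,z):
    K,R,t=[np.array(ci[k],float) for k in("mtx","R","t")]
    d=R.T@np.linalg.solve(K,np.array([uv[0],uv[1],1.0])); c=-R.T@t
    return c+d*(z-c[2])/d[2]
def proj(ci,X):
    K,R,t=[np.array(ci[k],float) for k in("mtx","R","t")]
    p=K@(R@np.array(X)+t); return p[:2]/p[2]
def crop(src,dst,x0,x1,y0,y1,f):
    im=cv2.imread(src)[y0:y1,x0:x1]; cv2.imwrite(dst,cv2.resize(im,None,fx=f,fy=f,interpolation=cv2.INTER_CUBIC))
def snap(n,f):
    ci=ctrl.camera_info(n); im=ctrl.get_image(n); cv2.imwrite("pics/"+f,im[:,:,::-1]); return ci
E
python3 - <<'E'
from h import *
crop("pics/top0.png","pics/top0a.png",170,270,190,265,8)
crop("pics/top0.png","pics/top0b.png",290,400,155,265,5)
t=ctrl.camera_info("top");s=ctrl.camera_info("scene")
print("cams",[(-c["R"].T@c["t"]).round(3) for c in(t,s)])
for uv,z in (((235,232),.158),((344,210),.116)): print(ray(t,uv,z).round(3))
for uv,z in (((325,183),.158),((225,199),.116)): print(ray(s,uv,z).round(3))
E
```

```text
cams [array([ 0.447, -0.024,  1.193]), array([1.245, 0.043, 1.172])]
[0.477 0.115 0.158]
[ 0.533 -0.165  0.116]
[0.487 0.124 0.158]
[ 0.539 -0.165  0.116]
```

View pics/top0a.png

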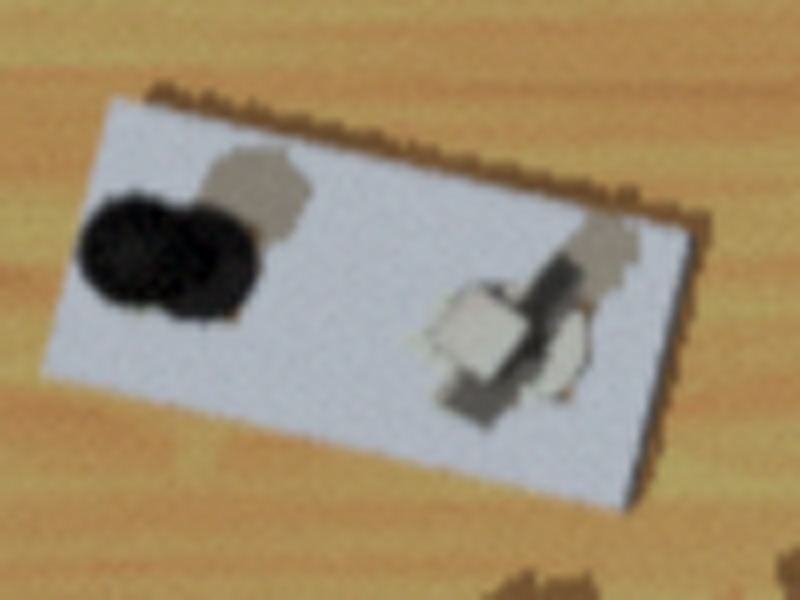

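View pics/top0b.png

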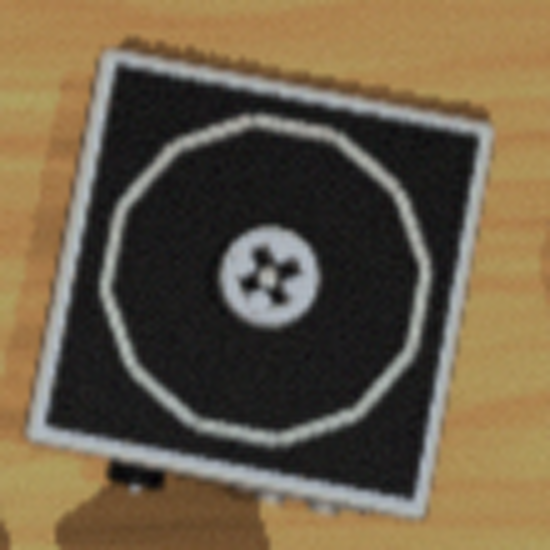

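Run:
```python
from h import *
t=ctrl.camera_info("top");s=ctrl.camera_info("scene")
f=lambda p,x0,y0,k:((p[0]+.5)/k-.5+x0,(p[1]+.5)/k-.5+y0)
a=lambda p:f(p,170,190,8)
hc=ray(t,a((482,332)),.158); print("head",hc.round(4))
P=[ray(t,a(p),.158)[:2] for p in((475,285),(527,328),(487,378),(437,330))]
for i in range(4):
    d=P[(i+1)%4]-P[i];print("edge",np.linalg.norm(d).round(4),np.degrees(np.arctan2(d[1],d[0])).round(1))
d=(ray(t,a((570,262)),.072)-ray(t,a((465,412)),.072));print("blade",d.round(3),np.degrees(np.arctan2(d[1],d[0])))
S=np.array([ray(t,a(p),.034)[:2] for p in((115,98),(692,228),(628,512),(45,375))])
c=S.mean(0);u=(S[1]-S[0]+S[2]-S[3]);print("stand",c,np.linalg.norm(u)/2,u/np.linalg.norm(u)); u/=np.linalg.norm(u)
print("wells",c+.06*u,c-.06*u)
b=lambda p:f(p,290,155,5)
print("drive",ray(t,b((270,276)),.116).round(4))
p=[ray(t,b(q),.116) for q in((298,262),(240,288),(256,247),(284,305))]
for i,j in((0,1),(2,3)): d=p[j]-p[i];print("slot",np.linalg.norm(d),np.degrees(np.arctan2(d[1],d[0])))
D=[ray(t,b(q),.09)[:2] for q in((108,52),(492,122),(425,515),(32,437))]
print("deck", np.mean(D,0),np.linalg.norm(D[1]-D[0]))
crop("pics/top0.png","pics/top0c.png",320,370,190,230,16)
```

```text
head [0.4795 0.1276 0.158 ]
edge 0.0213 -129.9
edge 0.0199 141.1
edge 0.0218 46.0
edge 0.0183 -40.4
blade [ 0.05  -0.035  0.   ] -35.17922676249561
stand [0.49412919 0.18529973] 0.2095494443438801 [-0.23366009 -0.97231835]
wells [0.48010959 0.12696063] [0.5081488  0.24363883]
drive [ 0.5332 -0.1637  0.116 ]
slot 0.033401484704915475 113.48604803106097
slot 0.03361508769697795 -155.48998798452163
deck [ 0.53327182 -0.1639401 ] 0.21037468019724787
```

View pics/top0c.png

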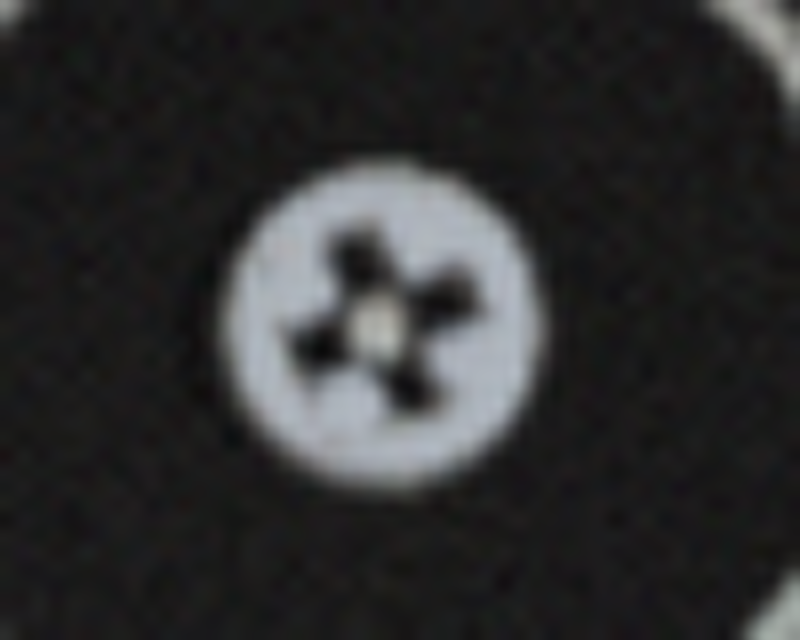

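send_rows(series=[{"tx": 3.9, "ty": -4.65, "tz": -1.2, "jaw": 0}, {"tx": 3.9, "ty": -4.65, "tz": -1.2, "jaw": 0}, {"tx": 3.9, "ty": -4.65, "tz": -1.2, "jaw": 0}, {"tx": 3.9, "ty": -4.65, "tz": -1.2, "jaw": 0}, {"tx": 3.9, "ty": -4.65, "tz": -1.2, "jaw": 0}])

```text
invalid input at $.series[0]: expected keys tx, ty, tz, wx, wy, wz, jaw
```

send_rows(series=[{"tx": 3.9, "ty": -4.65, "tz": -1.2, "wx": 0, "wy": 0, "wz": 0, "jaw": 0}, {"tx": 3.9, "ty": -4.65, "tz": -1.2, "wx": 0, "wy": 0, "wz": 0, "jaw": 0}, {"tx": 3.9, "ty": -4.65, "tz": -1.2, "wx": 0, "wy": 0, "wz": 0, "jaw": 0}, {"tx": 3.9, "ty": -4.65, "tz": -1.2, "wx": 0, "wy": 0, "wz": 0, "jaw": 0}, {"tx": 3.9, "ty": -4.65, "tz": -1.2, "wx": 0, "wy": 0, "wz": 0, "jaw": 0}])

```text
t: 0.78
tool_pos: [0.3088, -0.3072, 0.2986]
tool_rot: [-3.093, -0.489, 0.0]
contact_force: [-0.7, -0.7, -0.4]
opening: 0.0856
```

send_rows(series=[{"tx": 4.0, "ty": -4.75, "tz": 0, "wx": 0, "wy": 0, "wz": 0, "jaw": 0}, {"tx": 4.0, "ty": -4.75, "tz": 0, "wx": 0, "wy": 0, "wz": 0, "jaw": 0}, {"tx": 4.0, "ty": -4.75, "tz": 0, "wx": 0, "wy": 0, "wz": 0, "jaw": 0}, {"tx": 4.0, "ty": -4.75, "tz": 0, "wx": 0, "wy": 0, "wz": 0, "jaw": 0}, {"tx": 4.0, "ty": -4.75, "tz": 0, "wx": 0, "wy": 0, "wz": 0, "jaw": 0}])

```text
t: 1.4
tool_pos: [0.4249, -0.017, 0.3021]
tool_rot: [-3.098, -0.486, -0.007]
contact_force: [0.1, -1.1, 0.2]
opening: 0.0854
```

```bash
cat > nav.py <<'E'
from h import *
import sys
def rel(X,head=None):
    o=ctrl.get_obs(); R=Ro.from_rotvec(o["tool_rot"]).as_matrix()
    d=R.T@(np.array(X)-o["tool_pos"])*100
    h=np.degrees(np.arctan2(R[1,0],R[0,0]))
    print("t",round(o["t"],2),"pos",np.round(o["tool_pos"],4),"heading",h.round(2),"tilt",np.degrees(np.arccos(-R[2,2])).round(2),"F",np.round(o["contact_force"],1),"open",round(o["opening"],4),"q",np.round(o["q"],2))
    print("delta tool cm",d.round(2), "wz needed",None if head is None else np.radians(h-head).round(3))
if __name__=="__main__":
    a=list(map(float,sys.argv[1:])); rel(a[:3],a[3])
E
python3 nav.py .48 .127 .27 50
```

```text
t 1.4 pos [ 0.4249 -0.017   0.3021] heading 17.82 tilt 0.45 F [ 0.1 -1.1  0.2] open 0.0854 q [-0.22 -0.48  1.97  0.01  1.65  1.04]
delta tool cm [  9.63 -12.01   3.33] wz needed -0.562
```

send_rows(series=[{"tx": 3.2, "ty": -4.0, "tz": 1.1, "wx": 0, "wy": 0, "wz": -0.187, "jaw": 0}, {"tx": 3.9, "ty": -3.35, "tz": 1.1, "wx": 0, "wy": 0, "wz": -0.187, "jaw": 0}, {"tx": 4.4, "ty": -2.55, "tz": 1.1, "wx": 0, "wy": 0, "wz": -0.187, "jaw": 0}])

```text
t: 1.78
tool_pos: [0.4801, 0.1332, 0.2705]
tool_rot: [-2.84, -1.337, -0.014]
contact_force: [0.1, 0.1, -0.6]
opening: 0.0853
```

Run:
```python
from h import *
from nav import rel
rel([.48,.127,.27],50)
ci=snap("wrist","w1.png"); np.savez("w1.npz",**ci)
for z in (.158,.141,.034): print(z,proj(ci,[.48,.127,z]).round(1))
```

```text
t 1.77 pos [0.4801 0.1332 0.2705] heading 50.41 tilt 0.55 F [ 0.1  0.1 -0.6] open 0.0853 q [ 0.12 -0.28  1.87  0.01  1.54  0.81]
delta tool cm [-0.48  0.39  0.04] wz needed 0.007
0.158 [285.5 215.4]
0.141 [285.2 209.3]
0.034 [283.9 182.7]
```

View pics/w1.png

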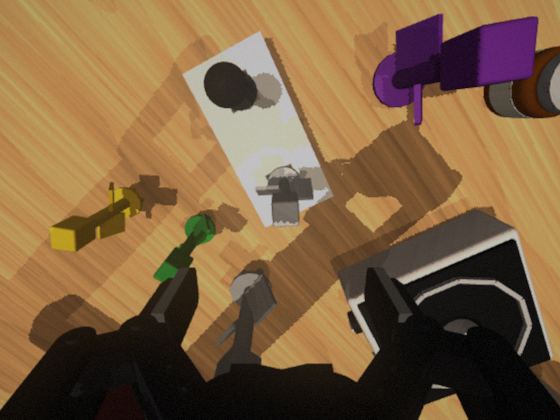

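The wrist view shows the agitator head at about (286,210) in the stand. The tamper is at (230,85) and the steel decoy at (250,290). I'll zoom in on the head.

Run:
```python
from h import *
crop("pics/w1.png","pics/w1a.png",250,320,160,230,8)
```

```text
(no output)
```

View pics/w1a.png

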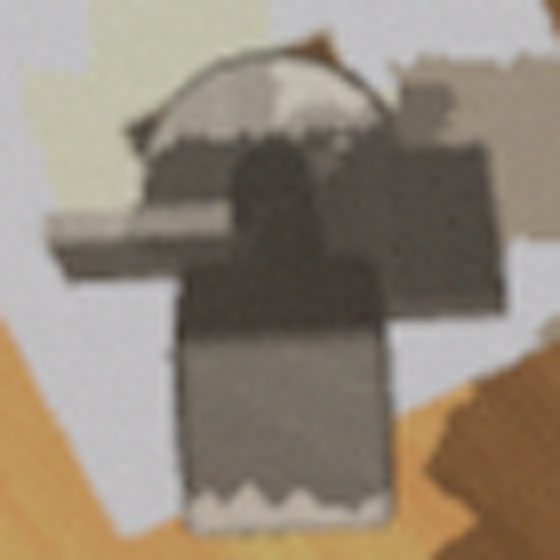

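```bash
python3 - <<'E'
from h import *
ci=np.load("w1.npz")
f=lambda p:((p[0]+.5)/8-.5+250,(p[1]+.5)/8-.5+160)
P=[ray(ci,f(p),.158)[:2] for p in((180,338),(388,330),(394,528),(186,532))]
print(np.mean(P,0).round(4))
for i in range(4):
    d=P[(i+1)%4]-P[i];print("edge",np.linalg.norm(d).round(4),np.degrees(np.arctan2(d[1],d[0])).round(1)%90)
E
python3 nav.py .48 .127 .133 49
```

```text
[0.481  0.1283]
edge 0.0225 52.7
edge 0.023 53.099999999999994
edge 0.0231 51.5
edge 0.0226 51.5
t 1.82 pos [0.4801 0.1377 0.2682] heading 50.9 tilt 0.66 F [-3.4  1.8 -1.5] open 0.0851 q [ 0.12 -0.27  1.87  0.01  1.54  0.81]
delta tool cm [-0.99  0.71 13.51] wz needed 0.033
```

send_rows(series=[{"tx": -0.95, "ty": 0.65, "tz": 3.0, "wx": 0, "wy": 0, "wz": -0.02, "jaw": 0}, {"tx": 0, "ty": 0, "tz": 0.5, "wx": 0, "wy": 0, "wz": 0, "jaw": 0}])

```text
t: 2.08
tool_pos: [0.479, 0.1287, 0.2315]
tool_rot: [-2.812, -1.382, -0.011]
contact_force: [-0.2, -0.4, 0.6]
opening: 0.0852
```

```bash
python3 nav.py .4803 .1278 .133 52;  python3 - <<'E'
from h import *
ci=snap("wrist","w2.png"); np.savez("w2.npz",**ci)
print(proj(ci,[.4803,.1278,.158]).round(1))
crop("pics/w2.png","pics/w2a.png",240,340,160,260,7)
E
python3 nav.py .4803 .1278 .133 52
```

```text
t 2.08 pos [0.479  0.1287 0.2315] heading 52.33 tilt 0.62 F [-0.2 -0.4  0.6] open 0.0852 q [ 0.11 -0.26  1.92  0.01  1.48  0.76]
delta tool cm [-0.09  0.2   9.85] wz needed 0.006
[283.9 227. ]
t 2.12 pos [0.4797 0.1288 0.2327] heading 52.31 tilt 0.7 F [-0.1 -0.   0.6] open 0.0852 q [ 0.11 -0.26  1.92  0.01  1.48  0.76]
delta tool cm [-0.16  0.14  9.97] wz needed 0.005
```

View pics/w2a.png

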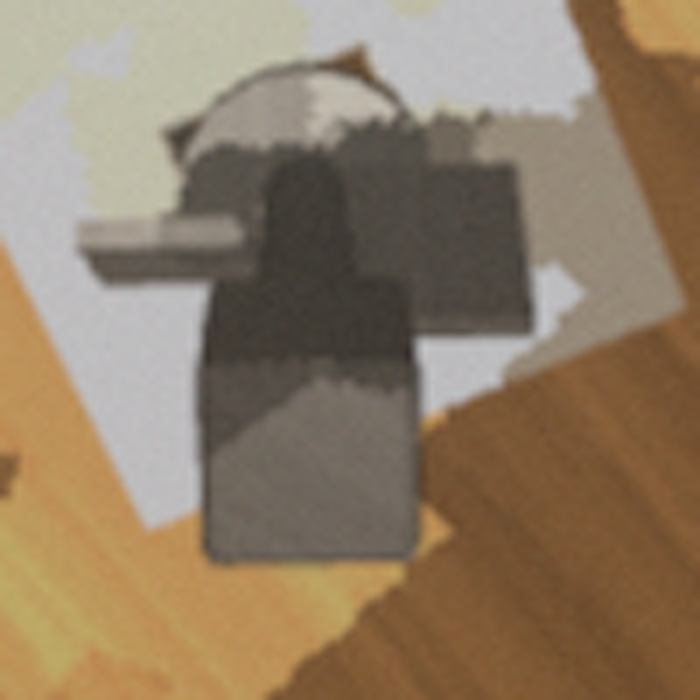

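```bash
python3 - <<'E'
from h import *
ci=np.load("w2.npz")
f=lambda p:((p[0]+.5)/7-.5+240,(p[1]+.5)/7-.5+160)
P=[ray(ci,f(p),.158)[:2] for p in((202,363),(418,358),(416,558),(207,562))]
print(np.mean(P,0).round(4))
for i in range(4):
    d=P[(i+1)%4]-P[i];print("edge",np.linalg.norm(d).round(4),(np.degrees(np.arctan2(d[1],d[0]))%90).round(1))
o=ctrl.get_obs();R=Ro.from_rotvec(o["tool_rot"]).as_matrix();print(R.round(4).tolist())
E
python3 nav.py .4803 .1278 .133 52
```

```text
[0.481  0.1286]
edge 0.0227 53.8
edge 0.0229 52.9
edge 0.0227 53.6
edge 0.0228 52.9
[[0.6114, 0.7913, 0.0051], [0.7913, -0.6114, 0.0111], [0.0119, -0.0028, -0.9999]]
t 2.12 pos [0.4797 0.1288 0.2327] heading 52.31 tilt 0.7 F [-0.1 -0.   0.6] open 0.0852 q [ 0.11 -0.26  1.92  0.01  1.48  0.76]
delta tool cm [-0.16  0.14  9.97] wz needed 0.005
```

send_rows(series=[{"tx": 0.0, "ty": 0.1, "tz": 3.8, "wx": -0.003, "wy": -0.012, "wz": -0.014, "jaw": 0}, {"tx": 0, "ty": 0, "tz": 3.5, "wx": 0, "wy": 0, "wz": 0, "jaw": 0}, {"tx": 0, "ty": 0, "tz": 2.2, "wx": 0, "wy": 0, "wz": 0, "jaw": 0}])

```text
t: 2.5
tool_pos: [0.4854, 0.1283, 0.1427]
tool_rot: [2.808, 1.397, 0.019]
contact_force: [-0.8, -0.3, -0.2]
opening: 0.0852
```

```bash
python3 nav.py .4806 .1282 .133 53
```

```text
t 2.5 pos [0.4854 0.1283 0.1427] heading 52.9 tilt 0.74 F [-0.8 -0.3 -0.2] open 0.0852 q [ 0.11 -0.17  2.   -0.    1.3   0.76]
delta tool cm [-0.31 -0.38  0.97] wz needed -0.002
```

send_rows(series=[{"tx": -0.3, "ty": -0.37, "tz": 0.7, "wx": 0, "wy": 0, "wz": 0, "jaw": 0}, {"tx": 0, "ty": 0, "tz": 0.1, "wx": 0, "wy": 0, "wz": 0, "jaw": 0}])

```text
t: 2.75
tool_pos: [0.4808, 0.1277, 0.1353]
tool_rot: [2.81, 1.394, 0.019]
contact_force: [0.4, -1.4, 0.9]
opening: 0.0852
```

```bash
cat >> nav.py <<'E'
    R=Ro.from_rotvec(ctrl.get_obs()["tool_rot"]).as_matrix(); v=R.T@[0,0,-1.]; print("level wx,wy",np.cross([0,0,1],v).round(4)[:2])
E
python3 nav.py .4806 .1282 .133 53
python3 - <<'E'
from h import *
snap("wrist","w3.png");snap("scene","s3.png")
crop("pics/s3.png","pics/s3a.png",270,400,110,240,6)
E
```

```text
t 2.75 pos [0.4808 0.1277 0.1353] heading 52.79 tilt 0.76 F [ 0.4 -1.4  0.9] open 0.0852 q [ 0.11 -0.18  2.01 -0.    1.29  0.76]
delta tool cm [ 0.02 -0.04  0.23] wz needed -0.004
level wx,wy [ 0.0098 -0.009 ]
```

View pics/w3.png

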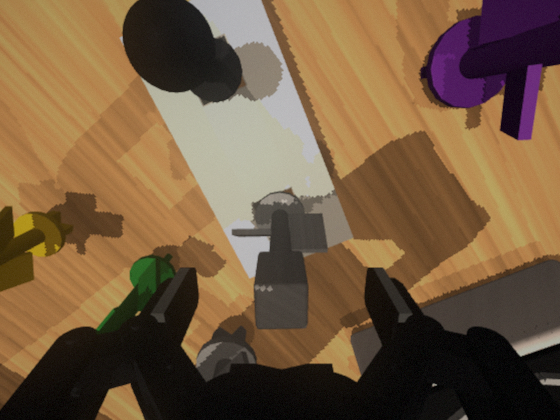

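View pics/s3a.png

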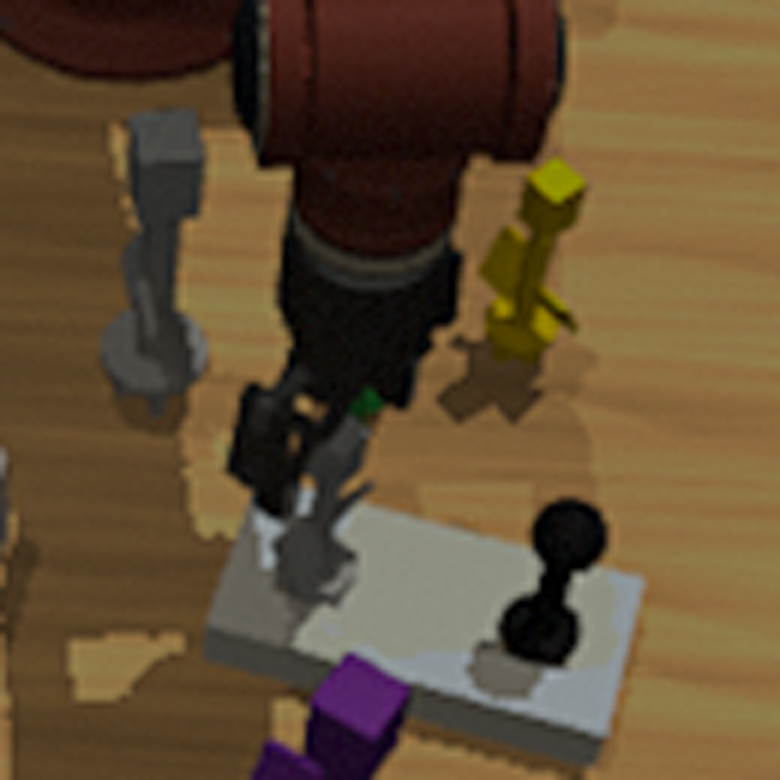

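The head sits centred between the open fingers (head about 282, finger midpoint about 281). I'll level the tool and close.

send_rows(series=[{"tx": 0, "ty": -0.03, "tz": 0.2, "wx": 0.01, "wy": -0.009, "wz": 0, "jaw": 0}, {"tx": 0, "ty": 0, "tz": 0, "wx": 0, "wy": 0, "wz": 0, "jaw": 1}, {"tx": 0, "ty": 0, "tz": 0, "wx": 0, "wy": 0, "wz": 0, "jaw": 1}, {"tx": 0, "ty": 0, "tz": 0, "wx": 0, "wy": 0, "wz": 0, "jaw": 1}, {"tx": 0, "ty": 0, "tz": 0, "wx": 0, "wy": 0, "wz": 0, "jaw": 1}], squeeze=70)

```text
t: 3.48
tool_pos: [0.4828, 0.1284, 0.1368]
tool_rot: [2.813, 1.396, 0.007]
contact_force: [-0.7, 0.4, 1.5]
opening: 0.0233
```

```bash
python3 nav.py .4806 .1282 .25 53
```

```text
t 3.48 pos [0.4828 0.1284 0.1368] heading 52.78 tilt 0.27 F [-0.7  0.4  1.5] open 0.0233 q [ 0.11 -0.17  2.    0.    1.3   0.76]
delta tool cm [ -0.11  -0.13 -11.32] wz needed -0.004
level wx,wy [ 0.0029 -0.0038]
```

send_rows(series=[{"tx": 0, "ty": 0, "tz": -2.0, "wx": 0, "wy": 0, "wz": 0, "jaw": 1}, {"tx": 0, "ty": 0, "tz": -4.0, "wx": 0, "wy": 0, "wz": 0, "jaw": 1}, {"tx": 0, "ty": 0, "tz": -5.0, "wx": 0, "wy": 0, "wz": 0, "jaw": 1}, {"tx": 0, "ty": 0, "tz": -2.5, "wx": 0, "wy": 0, "wz": 0, "jaw": 1}, {"tx": 0, "ty": 0, "tz": 0, "wx": 0, "wy": 0, "wz": 0, "jaw": 1}])

```text
t: 4.1
tool_pos: [0.4793, 0.1278, 0.2693]
tool_rot: [-2.812, -1.396, 0.009]
contact_force: [-0.4, 0.6, -3.2]
opening: 0.023
```

```bash
python3 nav.py .533 -.164 .28 24
python3 - <<'E'
from h import *
o=ctrl.get_obs();print(o["tool_pos"],o["tool_rot"])
ci=snap("wrist","w4.png");snap("scene","s4.png")
crop("pics/s4.png","pics/s4a.png",250,420,90,260,4)
E
```

```text
t 4.1 pos [0.4793 0.1278 0.2693] heading 52.79 tilt 0.34 F [-0.4  0.6 -3.2] open 0.023 q [ 0.11 -0.27  1.87 -0.    1.55  0.76]
delta tool cm [-19.99  21.92  -1.07] wz needed 0.502
level wx,wy [-0.0042  0.0042]
[0.47930336 0.12776331 0.26934432] [-2.81237721 -1.39574459  0.00880571]
```

View pics/w4.png

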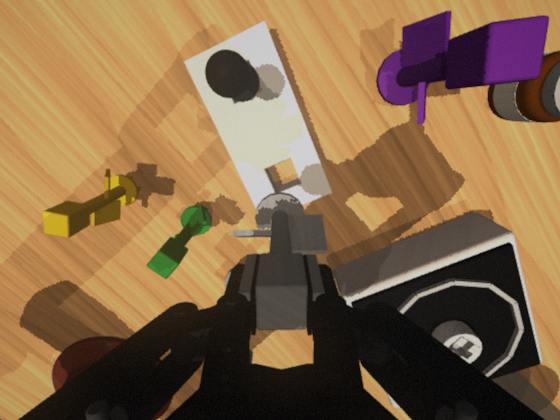

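View pics/s4a.png

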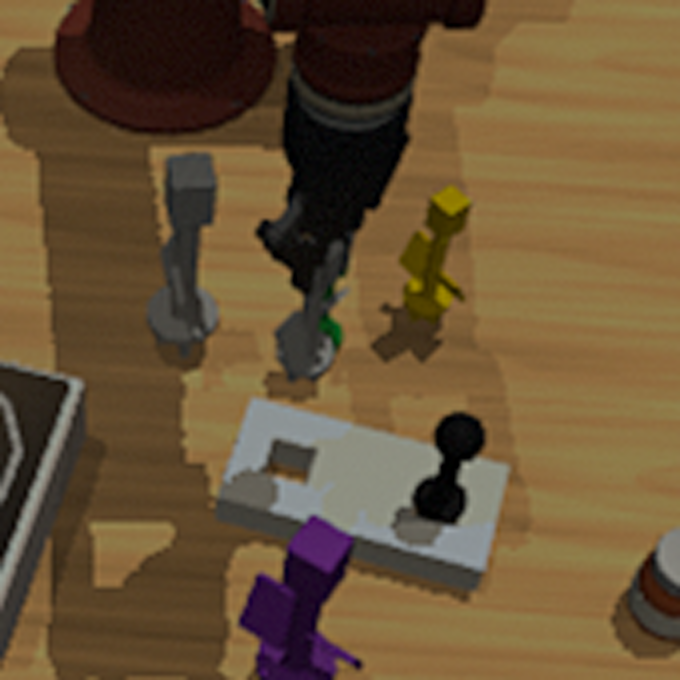

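The agitator is lifted clear: its well is empty at (283,172), and the collar is visible at (280,210). Next I'll carry it to the drive.

send_rows(series=[{"tx": -4.0, "ty": 4.4, "tz": -0.2, "wx": 0, "wy": 0, "wz": 0, "jaw": 1}, {"tx": -4.0, "ty": 4.4, "tz": 0, "wx": 0, "wy": 0, "wz": 0, "jaw": 1}, {"tx": -4.0, "ty": 4.4, "tz": 0, "wx": 0, "wy": 0, "wz": 0.167, "jaw": 1}, {"tx": -3.2, "ty": 5.0, "tz": 0, "wx": 0, "wy": 0, "wz": 0.167, "jaw": 1}, {"tx": -2.2, "ty": 5.2, "tz": 0, "wx": 0, "wy": 0, "wz": 0.167, "jaw": 1}])

```text
t: 4.82
tool_pos: [0.5283, -0.1645, 0.2532]
tool_rot: [-3.064, -0.644, 0.042]
contact_force: [0.0, 0.9, -2.4]
opening: 0.0231
```

send_rows(series=[{"tx": 0, "ty": 0, "tz": 0, "wx": 0, "wy": 0, "wz": 0, "jaw": 1}])

```text
t: 4.95
tool_pos: [0.5272, -0.1675, 0.2499]
tool_rot: [-3.064, -0.635, 0.049]
contact_force: [-0.1, 2.2, -3.6]
opening: 0.0235
```

```bash
python3 nav.py .5332 -.164 .27 24
```

```text
t 4.95 pos [ 0.5272 -0.1675  0.2499] heading 23.42 tilt 1.93 F [-0.1  2.2 -3.6] open 0.0235 q [-0.44 -0.1   1.75 -0.01  1.52  0.72]
delta tool cm [ 0.63 -0.12 -2.02] wz needed -0.01
level wx,wy [-0.0185  0.0281]
```

send_rows(series=[{"tx": 0.6, "ty": -0.1, "tz": -1.2, "wx": -0.018, "wy": 0.028, "wz": 0, "jaw": 1}, {"tx": 0, "ty": 0, "tz": 0, "wx": 0, "wy": 0, "wz": 0, "jaw": 1}])

```text
t: 5.2
tool_pos: [0.5318, -0.1626, 0.2591]
tool_rot: [-3.072, -0.639, 0.004]
contact_force: [-0.2, -0.2, -2.2]
opening: 0.0232
```

```bash
python3 nav.py .5332 -.164 .26 24
python3 - <<'E'
from h import *
ci=snap("wrist","w5.png");np.savez("w5.npz",**ci);
snap("scene","s5.png");snap("top","t5.png")
crop("pics/s5.png","pics/s5a.png",175,275,120,220,7)
crop("pics/t5.png","pics/t5a.png",290,400,155,265,6)
crop("pics/w5.png","pics/w5a.png",200,360,160,320,5)
E
python3 nav.py .5332 -.164 .26 24
```

```text
t 5.2 pos [ 0.5318 -0.1626  0.2591] heading 23.5 tilt 0.25 F [-0.2 -0.2 -2.2] open 0.0232 q [-0.43 -0.12  1.75  0.    1.51  0.73]
delta tool cm [ 0.07  0.18 -0.09] wz needed -0.009
level wx,wy [-0.0042  0.0015]
t 5.35 pos [ 0.5313 -0.1625  0.258 ] heading 23.5 tilt 0.37 F [ 0.1  1.  -3.5] open 0.0232 q [-0.43 -0.12  1.75  0.    1.51  0.73]
delta tool cm [ 0.11  0.21 -0.2 ] wz needed -0.009
level wx,wy [-0.0056  0.0033]
```

View pics/w5.png

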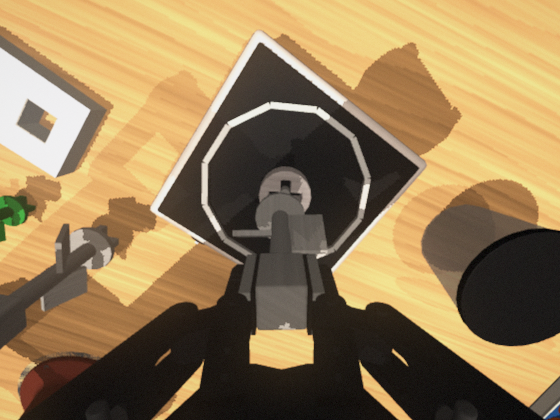

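View pics/w5a.png

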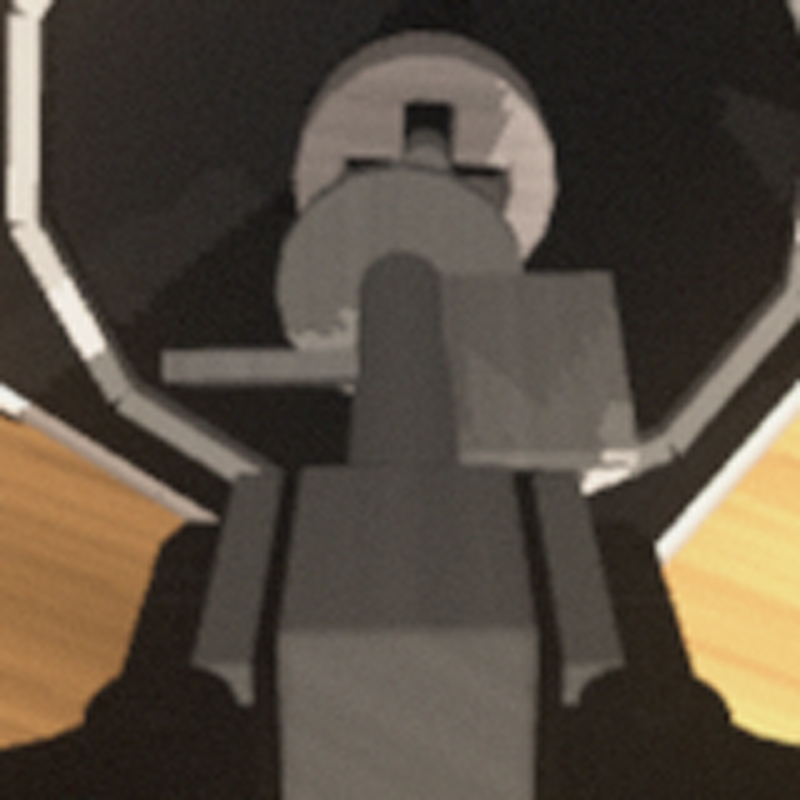

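View pics/s5a.png

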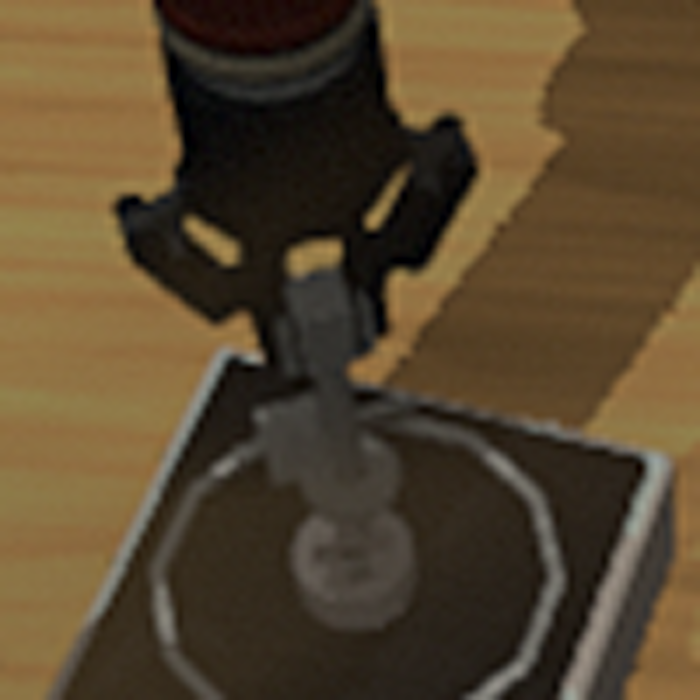

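View pics/t5a.png

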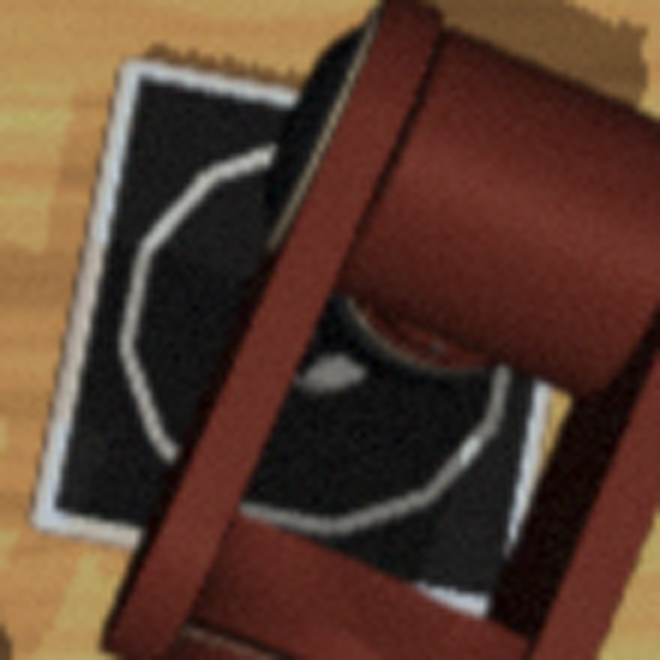

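Run:
```python
from h import *
from scipy.optimize import least_squares
ci=np.load("w5.npz"); f=lambda p:((p[0]+.5)/5-.5+200,(p[1]+.5)/5-.5+160)
def circ(pts,z):
    P=np.array([ray(ci,f(p),z)[:2] for p in pts])
    r=least_squares(lambda c:np.hypot(*(P-c[:2]).T)-c[2],[.533,-.164,.025]);return r.x.round(4),np.abs(r.fun).max().round(5)
print("hub",circ([(300,150),(330,95),(370,65),(430,52),(490,65),(535,105),(555,150),(553,190)],.116))
for z in(.159,.161,.163):print("collar",z,circ([(279,275),(290,235),(320,195),(360,174),(400,168),(440,173),(485,195),(515,232),(523,260)],z))
up=[ray(ci,f(p),.116)[:2] for p in((405,102),(452,104),(344,160),(510,171))]
for i,j in((0,1),(2,3)):
    d=up[j]-up[i];print("slot",np.linalg.norm(d),np.degrees(np.arctan2(d[1],d[0]))%90, up[i])
H=[ray(ci,f(p),.258+.0242-.002)[:2] for p in((278,630),(540,630))]
d=H[1]-H[0];print("head edge",np.linalg.norm(d),np.degrees(np.arctan2(d[1],d[0]))%90)
# expected axis location
o=ctrl.get_obs();print(o["tool_pos"])
```

```text
hub (array([ 0.5362, -0.1641,  0.0249]), np.float64(0.00039))
collar 0.159 (array([ 0.5288, -0.1625,  0.0207]), np.float64(0.00018))
collar 0.161 (array([ 0.5295, -0.1622,  0.0205]), np.float64(0.00018))
collar 0.163 (array([ 0.5302, -0.162 ,  0.0204]), np.float64(0.00018))
slot 0.008941817846660954 21.067748934617896 [ 0.54829479 -0.15418628]
slot 0.032083603711570215 19.638594686483728 [ 0.53311273 -0.14796889]
head edge 0.0226014586449469 23.678204687556786
[ 0.53130515 -0.16247368  0.2580045 ]
```

send_rows(series=[{"tx": 0.3, "ty": 0.32, "tz": 0.9, "wx": -0.005, "wy": 0.003, "wz": 0.01, "jaw": 1}, {"tx": 0, "ty": 0, "tz": 0, "wx": 0, "wy": 0, "wz": 0, "jaw": 1}, {"tx": 0, "ty": 0, "tz": 0, "wx": 0, "wy": 0, "wz": 0, "jaw": 1}])

```text
t: 5.72
tool_pos: [0.5355, -0.1629, 0.2481]
tool_rot: [-3.078, -0.627, 0.001]
contact_force: [-0.8, -0.2, -2.2]
opening: 0.0235
```

```bash
python3 nav.py .535 -.164 .245 23
python3 - <<'E'
from h import *
ci=snap("wrist","w6.png");np.savez("w6.npz",**ci)
snap("scene","s6.png")
crop("pics/s6.png","pics/s6a.png",195,255,150,210,12)
crop("pics/w6.png","pics/w6a.png",220,340,160,280,6)
E
python3 nav.py .535 -.164 .245 23
```

```text
t 5.72 pos [ 0.5355 -0.1629  0.2481] heading 23.02 tilt 0.03 F [-0.8 -0.2 -2.2] open 0.0235 q [-0.43 -0.11  1.76  0.    1.49  0.74]
delta tool cm [-0.09  0.08  0.31] wz needed 0.0
level wx,wy [-0.0004  0.0003]
t 5.83 pos [ 0.5354 -0.163   0.248 ] heading 23.01 tilt 0.04 F [ 0.2  0.7 -2.3] open 0.0228 q [-0.43 -0.11  1.76  0.    1.49  0.74]
delta tool cm [-0.08  0.08  0.3 ] wz needed 0.0
level wx,wy [-0.0005  0.0004]
```

View pics/w6a.png

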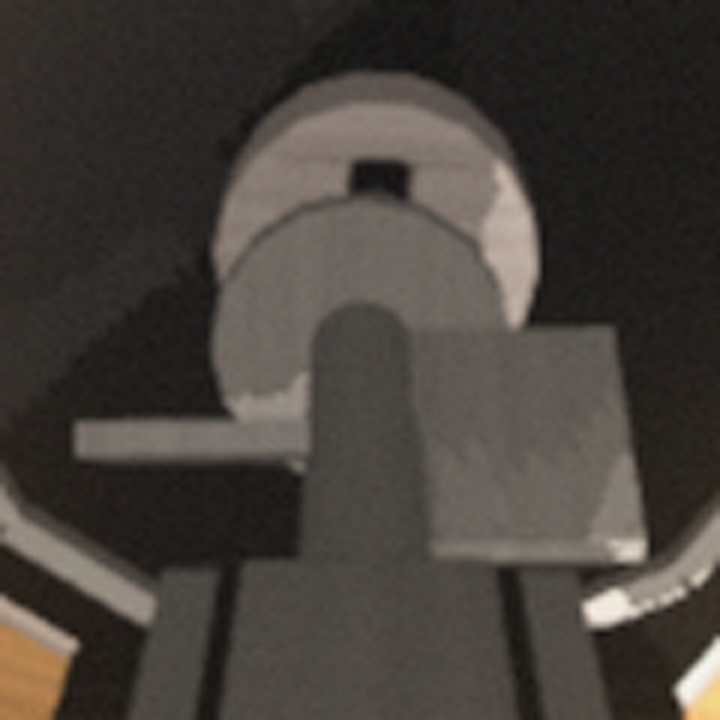

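View pics/s6a.png

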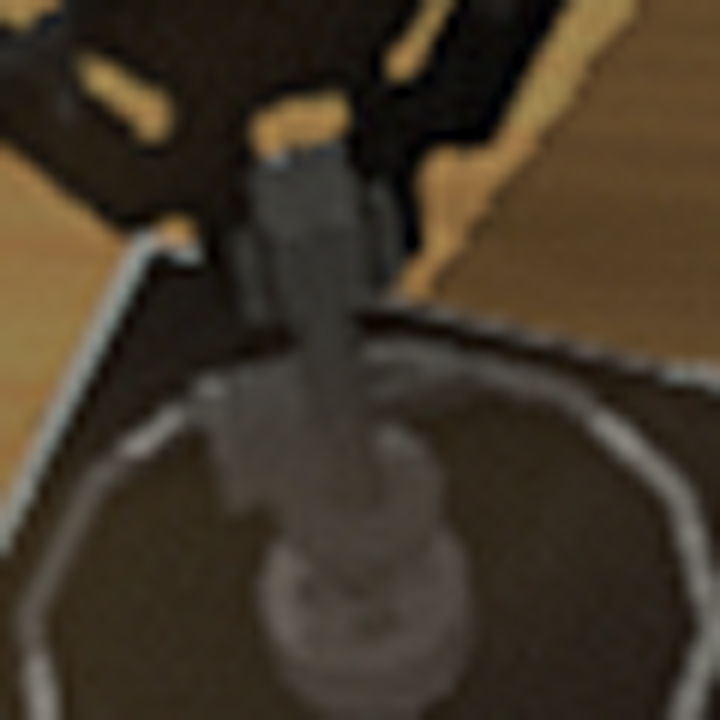

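Run:
```python
from h import *
from scipy.optimize import least_squares
ci=np.load("w6.npz"); f=lambda p:((p[0]+.5)/6-.5+220,(p[1]+.5)/6-.5+160)
def circ(pts,z,r0):
    P=np.array([ray(ci,f(p),z)[:2] for p in pts])
    r=least_squares(lambda c:np.hypot(*(P-c[:2]).T)-c[2],[.533,-.164,.025])
    r2=least_squares(lambda c:np.hypot(*(P-c[:2]).T)-r0,[.533,-.164])
    return r.x.round(4),r2.x.round(4),np.abs(r2.fun).max().round(5)
print("hub",circ([(217,245),(230,200),(255,155),(295,120),(340,104),(380,100),(430,112),(480,142),(515,185),(535,230),(539,265)],.116,.026))
for z in(.1512,):print("collar",z,circ([(212,345),(218,305),(235,265),(265,230),(310,206),(365,197),(415,207),(460,232),(490,265),(505,310)],z,.021))
# shaft axis
R=Ro.from_rotvec(ctrl.get_obs()["tool_rot"]).as_matrix();print(R[:,:2].T.round(3).tolist())
up=[ray(ci,f(p),.116)[:2] for p in((350,160),(410,161))];d=up[1]-up[0];print(np.mean(up,0),np.linalg.norm(d),np.degrees(np.arctan2(d[1],d[0]))%90)
c=ctrl.camera_info("scene"); g=lambda p:((p[0]+.5)/12-.5+195,(p[1]+.5)/12-.5+150)
for p in((260,600),(473,600)): print("scene hub",ray(c,g(p),.116).round(4))
for p in((283,500),(443,500)): print("scene collar",ray(c,g(p),.151).round(4))
```

```text
hub (array([ 0.5354, -0.164 ,  0.0249]), array([ 0.5341, -0.1645]), np.float64(0.00108))
collar 0.1512 (array([ 0.5342, -0.1622,  0.0203]), array([ 0.5335, -0.1627]), np.float64(0.00082))
[[0.92, 0.391, -0.0], [0.391, -0.92, -0.001]]
[ 0.55019048 -0.15836757] 0.009187926435087914 22.044939395485116
scene hub [ 0.543  -0.1907  0.116 ]
scene hub [ 0.5387 -0.1386  0.116 ]
scene collar [ 0.537 -0.182  0.151]
scene collar [ 0.5339 -0.1437  0.151 ]
```

send_rows(series=[{"tx": 0, "ty": 0.18, "tz": 0.2, "wx": 0, "wy": 0, "wz": 0, "jaw": 1}, {"tx": 0, "ty": 0, "tz": 0.4, "wx": 0, "wy": 0, "wz": 0, "jaw": 1}, {"tx": 0, "ty": 0, "tz": 0.3, "wx": 0, "wy": 0, "wz": 0, "jaw": 1}], squeeze=90)

```text
t: 6.2
tool_pos: [0.5364, -0.1651, 0.239]
tool_rot: [3.078, 0.626, 0.0]
contact_force: [0.7, 0.1, -2.7]
opening: 0.0233
```

```bash
python3 nav.py .536 -.1648 .2188 23; sed -i 's/"q",np.round(o\["q"\],2)/"eff",np.round(o["effort"],1)/' nav.py
```

```text
t 6.2 pos [ 0.5364 -0.1651  0.239 ] heading 22.99 tilt 0.02 F [ 0.7  0.1 -2.7] open 0.0233 q [-0.43 -0.1   1.77  0.    1.47  0.74]
delta tool cm [-0.02 -0.04  2.02] wz needed -0.0
level wx,wy [ 0.0002 -0.0002]
```

send_rows(series=[{"tx": 0, "ty": -0.03, "tz": 0.4, "wx": 0, "wy": 0, "wz": 0, "jaw": 1}, {"tx": 0, "ty": 0, "tz": 0.4, "wx": 0, "wy": 0, "wz": 0, "jaw": 1}])

```text
t: 6.45
tool_pos: [0.5362, -0.1648, 0.2304]
tool_rot: [3.079, 0.626, 0.0]
contact_force: [-0.7, -0.2, 1.8]
opening: 0.0228
```

```bash
python3 nav.py .536 -.1648 .2188 23
```

```text
t 6.45 pos [ 0.5362 -0.1648  0.2304] heading 22.98 tilt 0.01 F [-0.7 -0.2  1.8] open 0.0228 eff [ -0.  -34.  -38.1  -0.   -0.    0. ]
delta tool cm [-0.02 -0.01  1.16] wz needed -0.0
level wx,wy [ 0.0001 -0.0002]
```

The force change (about 5 N) at 10 mm depth matches first touch of the ejector, so the splines have meshed. I'll press on.

send_rows(series=[{"tx": 0, "ty": 0, "tz": 0.5, "wx": 0, "wy": 0, "wz": 0, "jaw": 1}, {"tx": 0, "ty": 0, "tz": 0.45, "wx": 0, "wy": 0, "wz": 0, "jaw": 1}])

```text
t: 6.7
tool_pos: [0.5365, -0.1648, 0.2226]
tool_rot: [3.078, 0.626, 0.002]
contact_force: [-1.8, 1.8, 3.2]
opening: 0.0231
```

```bash
python3 nav.py .536 -.1648 .2188 23
```

```text
t 6.7 pos [ 0.5365 -0.1648  0.2226] heading 22.99 tilt 0.07 F [-1.8  1.8  3.2] open 0.0231 eff [ -0.3 -30.9 -35.7  -0.   -1.   -0. ]
delta tool cm [-0.05 -0.02  0.38] wz needed -0.0
level wx,wy [ 0.0007 -0.001 ]
```

send_rows(series=[{"tx": -0.05, "ty": 0, "tz": 0.4, "wx": 0, "wy": 0, "wz": 0, "jaw": 1}, {"tx": 0, "ty": 0, "tz": 0.3, "wx": 0, "wy": 0, "wz": 0, "jaw": 1}])

```text
t: 6.95
tool_pos: [0.5367, -0.1649, 0.2188]
tool_rot: [3.078, 0.626, 0.005]
contact_force: [-5.9, 3.5, 17.5]
opening: 0.0226
```

```bash
python3 nav.py .536 -.1648 .2188 23
```

```text
t 6.95 pos [ 0.5367 -0.1649  0.2188] heading 23.0 tilt 0.18 F [-5.9  3.5 17.5] open 0.0226 eff [ -0.8 -24.3 -30.4  -0.2  -2.5  -0. ]
delta tool cm [-0.06 -0.03  0.  ] wz needed 0.0
level wx,wy [ 0.0014 -0.0027]
```

send_rows(series=[{"tx": -0.06, "ty": 0, "tz": 0.3, "wx": 0, "wy": 0, "wz": 0, "jaw": 1}, {"tx": -0.05, "ty": 0, "tz": 0.3, "wx": 0, "wy": 0, "wz": 0, "jaw": 1}])

```text
t: 7.2
tool_pos: [0.5364, -0.165, 0.2188]
tool_rot: [3.077, 0.627, 0.008]
contact_force: [-5.4, 3.7, 14.3]
opening: 0.0228
```

```bash
python3 nav.py .536 -.1648 .2188 23
python3 - <<'E'
from h import *
ci=snap("wrist","w7.png");np.savez("w7.npz",**ci)
snap("scene","s7.png")
crop("pics/s7.png","pics/s7a.png",195,255,150,210,12)
crop("pics/w7.png","pics/w7a.png",220,340,160,280,6)
E
python3 nav.py .536 -.1648 .2188 23
```

```text
t 7.2 pos [ 0.5364 -0.165   0.2188] heading 23.02 tilt 0.31 F [-5.4  3.7 14.3] open 0.0228 eff [ -1.  -26.2 -32.4  -0.3  -2.4  -0. ]
delta tool cm [-0.03 -0.03  0.  ] wz needed 0.0
level wx,wy [ 0.002  -0.0051]
t 7.3 pos [ 0.5364 -0.165   0.2188] heading 23.02 tilt 0.31 F [-4.1  4.3 13.6] open 0.0229 eff [ -1.  -26.3 -32.3  -0.3  -2.4  -0. ]
delta tool cm [-0.03 -0.03  0.  ] wz needed 0.0
level wx,wy [ 0.002 -0.005]
```

View pics/w7a.png

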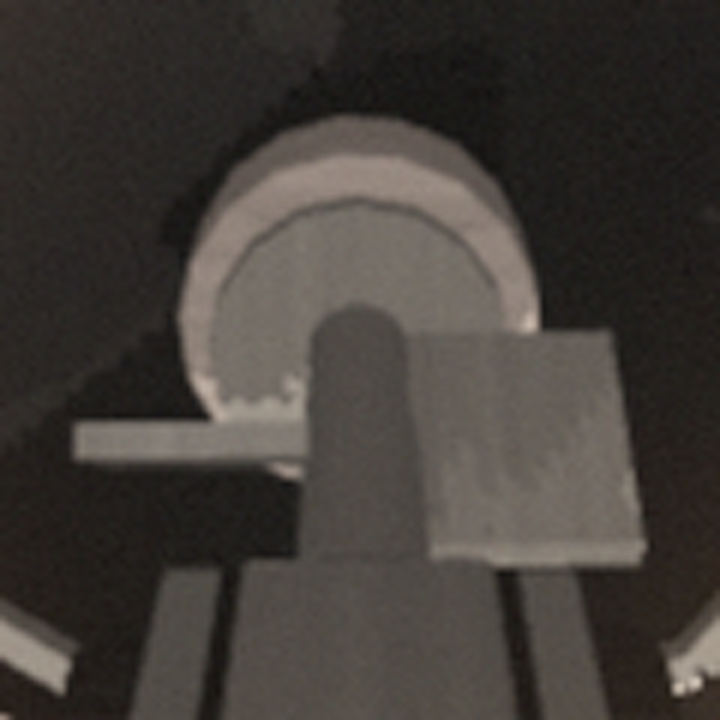

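View pics/s7a.png

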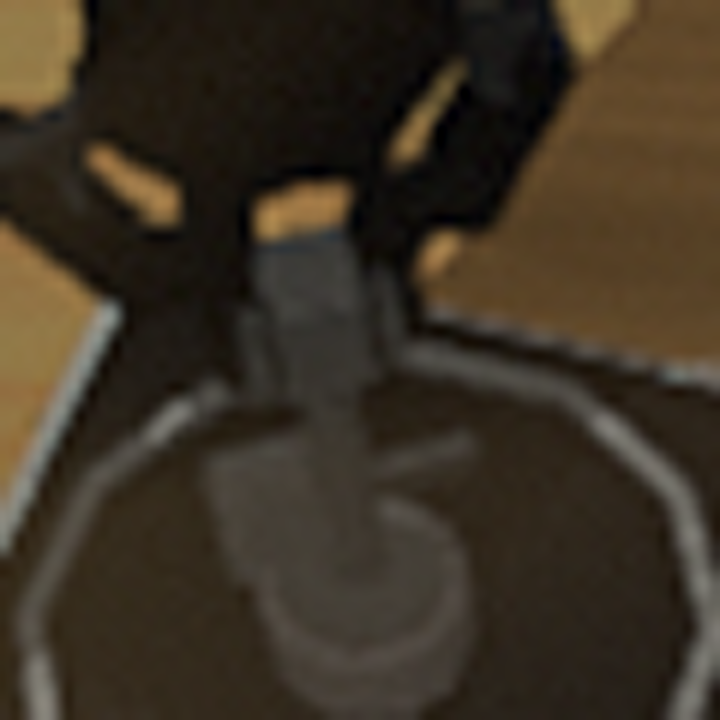

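Run:
```python
from h import *
from scipy.optimize import least_squares
ci=np.load("w7.npz"); f=lambda p:((p[0]+.5)/6-.5+220,(p[1]+.5)/6-.5+160)
def circ(pts,z):
    P=np.array([ray(ci,f(p),z)[:2] for p in pts])
    return least_squares(lambda c:np.hypot(*(P-c[:2]).T)-c[2],[.533,-.164,.025]).x.round(4)
print("hub",circ([(182,310),(195,265),(225,215),(265,180),(315,160),(360,153),(415,163),(465,187),(505,225),(530,275),(540,320)],.116))
print("collar",circ([(211,345),(220,295),(245,250),(285,220),(325,205),(365,203),(410,210),(450,232),(480,260),(500,300)],.122))
```

```text
hub [ 0.5353 -0.1643  0.025 ]
collar [ 0.535  -0.1642  0.0203]
```

The collar is concentric with the hub to about 0.3 mm and the press force is steady, so I'm handing in.

Run:
```python
from station import ctrl
import numpy as np
print(ctrl.finish_job()); o=ctrl.get_obs(); print(o["t"],np.round(o["tool_pos"],4),np.round(o["contact_force"],1),o["opening"])
```

```text
the job is handed in; nothing more can be done
None
the job is handed in; nothing more can be done
```

The agitator is fitted in the grinder's drive, and I handed the job in at about 7.3 s with the gripper still holding it pressed home. No verdict came back.

**What I did:** I took the steel agitator from the stand by its square head and carried it over the drive. I then turned it about 30° to match the socket cross and lowered it in. The ejector's first touch (about 5 N) came at the expected depth, and I pressed on until the collar met the drive face.

**Last checks:**
- **Height:** the tool stopped at 0.2188 m, exactly the home height I had worked out. The force then rose to about 14–17 N, more than the ejector alone gives, so the collar is on the face.
- **Fit:** the collar and hub centres agreed to about 0.3 mm in the wrist picture. The tool's tilt was 0.3°, the jaw opening stayed at about 23 mm, and there was no sign of slip.
- **Turn:** the tool was at 23°. The pictures put the slots at 22 to 24.5°, with one poorer reading of 20 to 21°, all well within the 14° allowed.

**What disagreed:**
- The top and wrist cameras put the drive about 2–3 mm apart in x. I went by how the collar sat relative to the hub in the wrist picture.
- A sideways force of about 6 N remained at the end.
- I could not read the ejector directly; its travel is inferred from the height and force.

The tamper, hopper and jars were not touched.

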